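Load the kiln rack with footed plates

TASK

Load the raised kiln rack: slide the lifter (the spatula on the mat) under the green glazed plates on the wooden board one at a time, carry each over and set it gently in a free bay, one plate per bay, squarely on the shelf and about mid-bay, until every bay is taken or the board is empty; a plate for which there is no bay stays on the board. The glaze marks at a touch, so never let the fingers touch a plate, and leave the brown plate that may already be in the rack and all other ware alone. At the end lay the lifter back along its mat, blade down.

Things in the scene. Friction and masses are not known exactly. Their poses are not given: they have to be found in the camera images.
- plate1: green glazed square plate, 100 x 100 mm, top at 24 mm (thin 3 mm rim above), 160 g: 8 mm slab on four corner feet 12 x 12 mm, 16 mm tall, centres 42 mm off the middle both ways: from each side an opening 72 mm wide, 16 mm high. Origin: centre of the underside, at the feet's bottoms; x, y along its sides, z up. Starts on the board, its sides within 0.2 rad of the board's; may be absent (None)
- plate2: green glazed square plate, 100 x 100 mm, top at 24 mm (thin 3 mm rim above), 160 g: 8 mm slab on four corner feet 12 x 12 mm, 16 mm tall, centres 42 mm off the middle both ways: from each side an opening 72 mm wide, 16 mm high. Origin: centre of the underside, at the feet's bottoms; x, y along its sides, z up. Starts on the board, its sides within 0.2 rad of the board's; may be absent (None)
- plate3: green glazed square plate, 100 x 100 mm, top at 24 mm (thin 3 mm rim above), 160 g: 8 mm slab on four corner feet 12 x 12 mm, 16 mm tall, centres 42 mm off the middle both ways: from each side an opening 72 mm wide, 16 mm high. Origin: centre of the underside, at the feet's bottoms; x, y along its sides, z up. Starts on the board, its sides within 0.2 rad of the board's; may be absent (None)
- brown0: dark brown plate of the same shape and size as the green ones, already standing in the rack, in bay 0; at most one of brown0, brown1, brown2 is there in a start, often none (absent ones: None). Stays where it is
- brown1: dark brown plate of the same shape and size as the green ones, already standing in the rack, in bay 1; at most one of brown0, brown1, brown2 is there in a start, often none (absent ones: None). Stays where it is
- brown2: dark brown plate of the same shape and size as the green ones, already standing in the rack, in bay 2; at most one of brown0, brown1, brown2 is there in a start, often none (absent ones: None). Stays where it is
- rack: fixed raised kiln rack: off-white shelf 170 (x) x 420 (y) mm, top 60 mm above the table, on props; four cream divider bars along x, 12 mm wide, 10 mm high, at y = -204, -68, 68, 204 mm, make three bays 124 mm wide, open at front and back. Origin: on the table under its centre; front (robot side) is -x. Left or right on the table, turned up to 0.06 rad
- bay0 (a point): centre of bay 0 on the shelf's top face, at y = 136 mm of the rack; axes as the rack's
- bay1 (a point): centre of bay 1 on the shelf's top face, at y = 0 mm of the rack; axes as the rack's
- bay2 (a point): centre of bay 2 on the shelf's top face, at y = -136 mm of the rack; axes as the rack's
- board: fixed pale wooden ware board, 200 (x) x 460 (y) x 18 mm, on the table on the other side from the rack; origin at the centre of its underside, so its top is at z = 18 mm; front is -x
- spatula: the lifter (spatula), 200 g. Steel blade x -50 to 35, y -25 to 25, z 0 to 3 mm; 9 mm neck climbs from x -48 to -66; wooden handle x -180 to -65, 20 mm wide, 18 high, axis at z 52; rear leg at x -174 with a 64 mm wide foot at z 0, so it stands level. Origin: blade's underside; x to the tip, z up. Carries a plate well with its middle 0 to 10 mm ahead of the origin
- spatula_grip (a point): point on the handle's axis to grip, at x = -110, z = 52 mm of the lifter, clear on both sides (grip across the 20 mm width, firmly, 80 N or more)
- spatula_tip (a point): middle of the blade's front edge, x = +35 mm of the lifter
- mat: fixed dark rubber mat with a blue-grey face on the table in front of the robot, 310 (its x) x 100 (y) x 4 mm, origin at the centre of its underside; the lifter lies along it at the start, its tip to the left (+y), which is the mat's +x; there it stands with its origin 60 to 75 mm along the mat's +x from the centre
- cup: green-grey handleless cup, 70 mm wide, 70 mm high, behind; origin under its centre; bystander
- brush: brush, 150 mm long, lying at the right; bystander
- mug: speckled grey mug, 80 mm wide, 85 mm high; origin under its centre; bystander, may be absent
- bowl: dark brown bowl, 110 mm wide, 55 mm high; origin under its centre; bystander, may be absent
- jar: white glaze jar, 70 mm wide, 100 mm high; at the left; origin under its centre; bystander
- post: cream kiln post, about 40 x 50 mm, 110 mm high, standing; origin under it; bystander
- stilt1: cream three-armed kiln stilt, 56 mm across, 12 mm high, lying on the table in front; origin under its centre; bystander
- stilt2: as stilt1, on the other side
Mind the look-alikes: they are no part of the job. What is shaped like the brown2 but yellow is not meant.

How it is judged (in metres and radians):
On the way:
1. a plate is carried on the lifter's blade, clear of the board (((contact force between plate1 and spatula above 0.6 N and height (world z) of plate1 above 0.075 m and horizontal distance between plate1 and spatula below 0.04 m and angle between plate1's own z axis and vertical below 0.35 rad) or (contact force between plate2 and spatula above 0.6 N and height (world z) of plate2 above 0.075 m and horizontal distance between plate2 and spatula below 0.04 m and angle between plate2's own z axis and vertical below 0.35 rad) or (contact force between plate3 and spatula above 0.6 N and height (world z) of plate3 above 0.075 m and horizontal distance between plate3 and spatula below 0.04 m and angle between plate3's own z axis and vertical below 0.35 rad))), for 0.3 s.
At the end, for the whole second after the job is handed in: All bays taken, or all green plates in bays; each green plate level and at rest in a bay (feet on the shelf; centre within 32 mm lengthwise, 18 mm across) or on the board; lifter level on its mat, tip and grip within 40 mm of its long centre line, grip and blade within 100 mm of its centre (((((x of plate1 in the frame of bay0 between -0.032 and 0.032 m and y of plate1 in the frame of bay0 between -0.018 and 0.018 m and z of plate1 in the frame of bay0 between -0.005 and 0.005 m) or (x of plate1 in the frame of bay1 between -0.032 and 0.032 m and y of plate1 in the frame of bay1 between -0.018 and 0.018 m and z of plate1 in the frame of bay1 between -0.005 and 0.005 m) or (x of plate1 in the frame of bay2 between -0.032 and 0.032 m and y of plate1 in the frame of bay2 between -0.018 and 0.018 m and z of plate1 in the frame of bay2 between -0.005 and 0.005 m)) and ((x of plate2 in the frame of bay0 between -0.032 and 0.032 m and y of plate2 in the frame of bay0 between -0.018 and 0.018 m and z of plate2 in the frame of bay0 between -0.005 and 0.005 m) or (x of plate2 in the frame of bay1 between -0.032 and 0.032 m and y of plate2 in the frame of bay1 between -0.018 and 0.018 m and z of plate2 in the frame of bay1 between -0.005 and 0.005 m) or (x of plate2 in the frame of bay2 between -0.032 and 0.032 m and y of plate2 in the frame of bay2 between -0.018 and 0.018 m and z of plate2 in the frame of bay2 between -0.005 and 0.005 m)) and ((x of plate3 in the frame of bay0 between -0.032 and 0.032 m and y of plate3 in the frame of bay0 between -0.018 and 0.018 m and z of plate3 in the frame of bay0 between -0.005 and 0.005 m) or (x of plate3 in the frame of bay1 between -0.032 and 0.032 m and y of plate3 in the frame of bay1 between -0.018 and 0.018 m and z of plate3 in the frame of bay1 between -0.005 and 0.005 m) or (x of plate3 in the frame of bay2 between -0.032 and 0.032 m and y of plate3 in the frame of bay2 between -0.018 and 0.018 m and z of plate3 in the frame of bay2 between -0.005 and 0.005 m))) or (((x of plate1 in the frame of bay0 between -0.032 and 0.032 m and y of plate1 in the frame of bay0 between -0.018 and 0.018 m and z of plate1 in the frame of bay0 between -0.005 and 0.005 m) or (x of plate2 in the frame of bay0 between -0.032 and 0.032 m and y of plate2 in the frame of bay0 between -0.018 and 0.018 m and z of plate2 in the frame of bay0 between -0.005 and 0.005 m) or (x of plate3 in the frame of bay0 between -0.032 and 0.032 m and y of plate3 in the frame of bay0 between -0.018 and 0.018 m and z of plate3 in the frame of bay0 between -0.005 and 0.005 m) or (x of brown0 in the frame of bay0 between -0.032 and 0.032 m and y of brown0 in the frame of bay0 between -0.018 and 0.018 m and z of brown0 in the frame of bay0 between -0.005 and 0.005 m) or (x of brown1 in the frame of bay0 between -0.032 and 0.032 m and y of brown1 in the frame of bay0 between -0.018 and 0.018 m and z of brown1 in the frame of bay0 between -0.005 and 0.005 m) or (x of brown2 in the frame of bay0 between -0.032 and 0.032 m and y of brown2 in the frame of bay0 between -0.018 and 0.018 m and z of brown2 in the frame of bay0 between -0.005 and 0.005 m)) and ((x of plate1 in the frame of bay1 between -0.032 and 0.032 m and y of plate1 in the frame of bay1 between -0.018 and 0.018 m and z of plate1 in the frame of bay1 between -0.005 and 0.005 m) or (x of plate2 in the frame of bay1 between -0.032 and 0.032 m and y of plate2 in the frame of bay1 between -0.018 and 0.018 m and z of plate2 in the frame of bay1 between -0.005 and 0.005 m) or (x of plate3 in the frame of bay1 between -0.032 and 0.032 m and y of plate3 in the frame of bay1 between -0.018 and 0.018 m and z of plate3 in the frame of bay1 between -0.005 and 0.005 m) or (x of brown0 in the frame of bay1 between -0.032 and 0.032 m and y of brown0 in the frame of bay1 between -0.018 and 0.018 m and z of brown0 in the frame of bay1 between -0.005 and 0.005 m) or (x of brown1 in the frame of bay1 between -0.032 and 0.032 m and y of brown1 in the frame of bay1 between -0.018 and 0.018 m and z of brown1 in the frame of bay1 between -0.005 and 0.005 m) or (x of brown2 in the frame of bay1 between -0.032 and 0.032 m and y of brown2 in the frame of bay1 between -0.018 and 0.018 m and z of brown2 in the frame of bay1 between -0.005 and 0.005 m)) and ((x of plate1 in the frame of bay2 between -0.032 and 0.032 m and y of plate1 in the frame of bay2 between -0.018 and 0.018 m and z of plate1 in the frame of bay2 between -0.005 and 0.005 m) or (x of plate2 in the frame of bay2 between -0.032 and 0.032 m and y of plate2 in the frame of bay2 between -0.018 and 0.018 m and z of plate2 in the frame of bay2 between -0.005 and 0.005 m) or (x of plate3 in the frame of bay2 between -0.032 and 0.032 m and y of plate3 in the frame of bay2 between -0.018 and 0.018 m and z of plate3 in the frame of bay2 between -0.005 and 0.005 m) or (x of brown0 in the frame of bay2 between -0.032 and 0.032 m and y of brown0 in the frame of bay2 between -0.018 and 0.018 m and z of brown0 in the frame of bay2 between -0.005 and 0.005 m) or (x of brown1 in the frame of bay2 between -0.032 and 0.032 m and y of brown1 in the frame of bay2 between -0.018 and 0.018 m and z of brown1 in the frame of bay2 between -0.005 and 0.005 m) or (x of brown2 in the frame of bay2 between -0.032 and 0.032 m and y of brown2 in the frame of bay2 between -0.018 and 0.018 m and z of brown2 in the frame of bay2 between -0.005 and 0.005 m)))) and ((x of plate1 in the frame of bay0 between -0.032 and 0.032 m and y of plate1 in the frame of bay0 between -0.018 and 0.018 m and z of plate1 in the frame of bay0 between -0.005 and 0.005 m) or (x of plate1 in the frame of bay1 between -0.032 and 0.032 m and y of plate1 in the frame of bay1 between -0.018 and 0.018 m and z of plate1 in the frame of bay1 between -0.005 and 0.005 m) or (x of plate1 in the frame of bay2 between -0.032 and 0.032 m and y of plate1 in the frame of bay2 between -0.018 and 0.018 m and z of plate1 in the frame of bay2 between -0.005 and 0.005 m) or (x of plate1 in the frame of board between -0.08 and 0.08 m and y of plate1 in the frame of board between -0.2 and 0.2 m and z of plate1 in the frame of board between 0.012 and 0.024 m)) and ((x of plate2 in the frame of bay0 between -0.032 and 0.032 m and y of plate2 in the frame of bay0 between -0.018 and 0.018 m and z of plate2 in the frame of bay0 between -0.005 and 0.005 m) or (x of plate2 in the frame of bay1 between -0.032 and 0.032 m and y of plate2 in the frame of bay1 between -0.018 and 0.018 m and z of plate2 in the frame of bay1 between -0.005 and 0.005 m) or (x of plate2 in the frame of bay2 between -0.032 and 0.032 m and y of plate2 in the frame of bay2 between -0.018 and 0.018 m and z of plate2 in the frame of bay2 between -0.005 and 0.005 m) or (x of plate2 in the frame of board between -0.08 and 0.08 m and y of plate2 in the frame of board between -0.2 and 0.2 m and z of plate2 in the frame of board between 0.012 and 0.024 m)) and ((x of plate3 in the frame of bay0 between -0.032 and 0.032 m and y of plate3 in the frame of bay0 between -0.018 and 0.018 m and z of plate3 in the frame of bay0 between -0.005 and 0.005 m) or (x of plate3 in the frame of bay1 between -0.032 and 0.032 m and y of plate3 in the frame of bay1 between -0.018 and 0.018 m and z of plate3 in the frame of bay1 between -0.005 and 0.005 m) or (x of plate3 in the frame of bay2 between -0.032 and 0.032 m and y of plate3 in the frame of bay2 between -0.018 and 0.018 m and z of plate3 in the frame of bay2 between -0.005 and 0.005 m) or (x of plate3 in the frame of board between -0.08 and 0.08 m and y of plate3 in the frame of board between -0.2 and 0.2 m and z of plate3 in the frame of board between 0.012 and 0.024 m)) and angle between each of plate1, plate2, plate3's own z axis and vertical below 0.06 rad and linear speed of each of plate1, plate2, plate3, spatula below 0.03 m/s and horizontal distance between each of spatula, spatula_grip and mat below 0.1 m and y of spatula_grip in the frame of mat between -0.04 and 0.04 m and y of spatula_tip in the frame of mat between -0.04 and 0.04 m and height (world z) of spatula below 0.01 m and angle between spatula's own z axis and vertical below 0.08 rad); the robot touches nothing.
It fails at once if the gripper's fingers touch a glazed plate (contact force between the fingers and plate1 above 0.5 N or contact force between the fingers and plate2 above 0.5 N or contact force between the fingers and plate3 above 0.5 N or contact force between the fingers and brown0 above 0.5 N or contact force between the fingers and brown1 above 0.5 N or contact force between the fingers and brown2 above 0.5 N).
It fails at once if a plate is dropped (moves faster than 1 m/s) (linear speed of any of plate1, plate2, plate3 above 1 m/s).
It fails at once if the plate already in the rack is shifted by more than 15 mm (distance of any of brown0, brown1, brown2 from where it was at the start of the episode above 0.015 m).
It fails at once if a bystander is moved by more than 30 mm (distance of any of mug, bowl, jar, post, stilt1, stilt2, cup, brush from where it was at the start of the episode above 0.03 m).
Of plate1, plate2, plate3 only 2 to 3 are there at a start; the rules pass over those that are not, and their reading is None.
Of brown0, brown1, brown2, mug, bowl only 1 to 1 are there at a start; the rules pass over those that are not, and their reading is None.
At some moment in a run one of plate1, plate2, plate3, spatula may be knocked a few centimetres aside while the robot is not near it.
It also fails if it takes over 210 s, if anything falls off the work surface, if the arm or the gripper's body presses on something with over 40 N, if the wrist force passes 120 N, or if a joint passes its speed limit or range.

ROBOT

A 6-joint arm with a two-finger parallel gripper is mounted at the origin on the work surface. World frame = base frame: x ahead of the robot, y to its left, z up, the work surface at z = 0. Lengths are in mm, angles in rad, forces in N, time in s.
With the tool pointing down it reaches from about 275 to 750 mm from the base axis. Payload 10.2 kg.
Tool frame: the origin (TCP) lies midway between the tips of the shut fingers; the grasp point (between the pads) lies 19 mm behind it; z points along the fingers, y is the line along which they close (so a half turn about z gives the same grasp; the last joint's range is limited). The gripper opens to 88 mm and grips with 3 to 60 N. Pads are 18 mm wide; open, the fingers measure 123 mm over their backs; the gripper's body (75 mm by 187 mm) begins 45 mm behind the grasp point.
Start: joints at [1.006, 0.313, 1.498, -0, 1.331, -0.223], TCP at [175.984, 494.632, 238.72] pointing down, gripper open.
Joint ranges: [-2.94, 2.94], [-0.97, 2.17], [0.19, 2.56], [-1.23, 4.37], [0.02, 3.11], [-2.88, 2.88]. Speed limits (rad/s): [2.39, 2.39, 3.01, 3.14, 3.14, 3.14].

INTERFACE

Orientations are given as a 3x3 rotation matrix whose columns are the frame's x, y, z axes.
In Python, from cell import ctrl gives the robot as it stands. The module is installed in compiled form; this text tells all that it offers.
- The arm moves only by the shell command python3 -m creep 'ROWS' [FORCE]. ROWS is JSON, a list of rows, each a list of 3 entries, a list of its own where there are three numbers: the opening, from 0 (shut) to 1 (fully open), then the shift along the tool's x, y, z scaled (see below), then the turn, a rotation vector about the tool's x, y, z scaled (see below). A call has 1 to 5 rows; each row is the pose to reach, as a shift and turn from the pose commanded when the call began, along the tool's axes at that moment, turning the shorter way round; what a row does not reach only later rows make up. The controller multiplies each number of a shift by 0.1 m and each number of a turn by 180 degrees. A row lasts 1/10 s, in which the tool goes at most 50 mm and 8.59 degrees, less where a joint would pass 70% of its speed; a pose out of reach is approached as far as the arm can. A call with a number of a shift or a turn outside -1 to 1 is refused whole. A call with a gripper value outside its range is refused whole. The fingers move at their own pace and stop on an object; FORCE is the grip in N (left out, the last holds). Time passes only in rows, so rows that repeat a pose let the fingers close. It gives the time, the measured TCP pose, the force, the opening and the grip force at its end, in the units of the state.
- ctrl.state(): the state, without advancing time (a new reading comes with each control period).
- ctrl.snapshot(name): name is "side" or "top"; returns a dict with "image" (420x560x3 uint8, blue, green, red), "vertical_fov" (degrees; the focal length in pixels is half the picture's height over the tangent of half this angle, whatever the lens; pixels are square), "cx", "cy" (the principal point, pixels), "k1" (the pictures are not rectified: a ray, as slopes to the right and down, at radius r is drawn at 1 + k1 r^2 times it, then the intrinsics apply), "rvec" (rotation vector, rad) and "tvec" (3), from world to camera coordinates, as OpenCV has them. Camera axes: x right, y down, z forward; pixel columns grow to the right and rows downward; lengths in mm; the calibration is good to about 2 mm. A picture is of the moment at which its call begins. There is no depth.
- ctrl.hand_in(): hands the job in; it is judged then, once.
The state is a dict: "clock": time; "q": joint angles; "joint_vel": joint speeds; "joint_torque": joint torques, N m; "eef_pos": TCP position; "eef_rot": TCP orientation; "ft_force": force on the tool from outside, world axes, zero at the start; "moment": the same for the moment, N m; "width": finger opening in mm; "gripper_force": force on a finger pad.
Only numpy, scipy, OpenCV 4.12 (cv2) and the standard library are available. Lean on these libraries where they do the work, as an engineer would, in place of code of your own. Each camera call takes 0.05 s, during which the arm holds its last target. There are 200 camera calls.

## Working session

There is one attempt and no reset: what is moved stays moved. The work goes in short steps, Python scripts to look and compute and a shell command to move; the robot and the scene stay as the last step left them, time stands still between calls to the robot, and variables do not carry over. Pictures are saved under pics/ and viewed, at most 14 in all, crops included, and the job is handed in when it is done.

```bash
mkdir -p pics
cat > h.py <<'E'
import numpy as np, cv2
from cell import ctrl
def snap(n):
    s=ctrl.snapshot(n); s['f']=210/np.tan(np.radians(s['vertical_fov'])/2); s['R']=cv2.Rodrigues(np.array(s['rvec'],float))[0]; s['t']=np.array(s['tvec'],float).ravel(); return s
def ray(s,uv):
    K=np.array([[s['f'],0,s['cx']],[0,s['f'],s['cy']],[0,0,1]])
    d=(np.array(uv,float)-[s['cx'],s['cy']])/s['f']; p=d.copy()
    for _ in range(30): p=d/(1+s['k1']*(p@p))
    return -s['R'].T@s['t'], s['R'].T@np.array([p[0],p[1],1])
def onz(s,uv,z):
    o,d=ray(s,uv); return o+d*(z-o[2])/d[2]
def proj(s,P):
    c=s['R']@np.array(P,float)+s['t']; p=c[:2]/c[2]; return p*(1+s['k1']*(p@p))*s['f']+[s['cx'],s['cy']]
def tri(s1,u1,s2,u2):
    o1,d1=ray(s1,u1);o2,d2=ray(s2,u2)
    a=np.linalg.lstsq(np.c_[d1,-d2],o2-o1,rcond=None)[0]; A=o1+a[0]*d1;B=o2+a[1]*d2
    return (A+B)/2, np.linalg.norm(A-B)
E
python3 - <<'E'
from h import *
for n in('side','top'):
    s=snap(n); cv2.imwrite(f'pics/{n}0.png',s['image']); print(n,s['vertical_fov'],s['cx'],s['cy'],s['k1'],-s['R'].T@s['t'],s['R'][2])
st=ctrl.state(); print(st)
E
```

```text
side 55.32078179023589 275.42470280301654 210.0100302141017 0.010553863978004365 [ -22.34901223 -873.64653555  756.33200638] [ 0.44699191  0.70946984 -0.54484013]
top 42.23929398726304 279.66279898205437 209.1525048756112 -0.20273621114787307 [ 267.27144444   15.68035439 1723.5435042 ] [ 0.15705489 -0.00854638 -0.9875529 ]
{'clock': 0.1, 'q': array([ 1.00560524e+00,  3.13378547e-01,  1.49829439e+00, -2.05423367e-05,
        1.33099337e+00, -2.23407625e-01]), 'joint_vel': array([-0.00098698, -0.00236225, -0.00159904, -0.000609  , -0.00013502,
       -0.00063083]), 'joint_torque': array([ 2.38691588e-03, -4.02815259e+01, -2.52642292e+01,  6.95928256e-02,
        3.42330581e-02, -9.47947478e-05]), 'eef_pos': array([175.87513735, 494.45569657, 238.25134486]), 'eef_rot': array([[-9.42159984e-01,  3.35163023e-01, -5.58173033e-04],
       [ 3.35163417e-01,  9.42159563e-01, -9.17372858e-04],
       [ 2.18418600e-04, -1.05139118e-03, -9.99999423e-01]]), 'ft_force': array([-0.48881156,  0.04242216,  0.04931688]), 'moment': array([ 0.00203466,  0.0189886 , -0.03755917]), 'gripper_force': 0.0, 'width': 88.11830969942228}
```

View pics/top0.png

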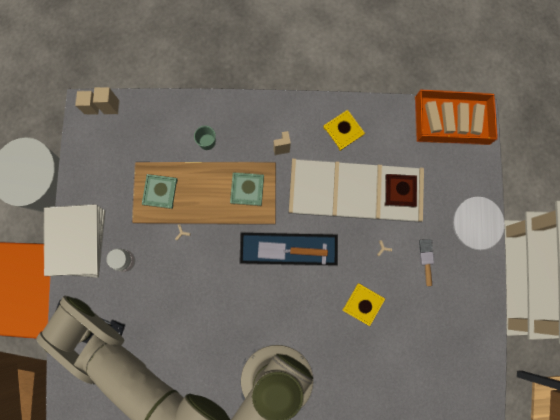

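View pics/side0.png

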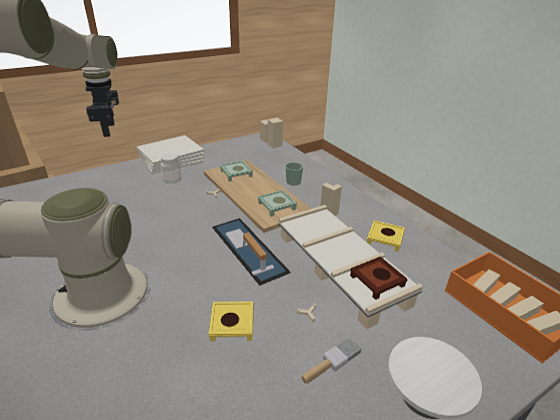

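The top view shows two green plates on the board at (160,191) and (248,189), the lifter on the blue mat at (288,250), and a brown plate in bay2 at (402,190), so bays 0 and 1 are free.

Look-alikes:
- **Plates:** yellow ones at (344,130) and (364,305), brown at (402,190). Green ones at (160,191) and (248,189) are chosen.
- **Lifter:** the brush at (427,262) has a similar shape. The lifter is the one on the mat at (288,250).
- **Shelf:** the off-white shelf unit at far right (530,270) is not the rack. The rack is at (357,190).

```bash
cat > meas.py <<'E'
from h import *
def rects(s,lo,hi,box=None,k=1,amin=40,n=3):
    hsv=cv2.cvtColor(s['image'],cv2.COLOR_BGR2HSV); m=cv2.inRange(hsv,np.array(lo),np.array(hi))
    if box is not None:
        b=np.zeros_like(m); x0,y0,x1,y1=box; b[y0:y1,x0:x1]=1; m=m*b
    if k>1: m=cv2.morphologyEx(m,cv2.MORPH_CLOSE,np.ones((k,k),np.uint8))
    cs=[c for c in cv2.findContours(m,cv2.RETR_EXTERNAL,cv2.CHAIN_APPROX_NONE)[0] if cv2.contourArea(c)>amin]
    return sorted(cs,key=cv2.contourArea,reverse=True)[:n]
def world_rect(s,c,z):
    P=np.array([onz(s,p[0],z)[:2] for p in c],np.float32); return cv2.minAreaRect(P)
E
python3 - <<'E'
from meas import *
t=snap('top'); 
hsv=cv2.cvtColor(t['image'],cv2.COLOR_BGR2HSV)
for nm,p in dict(plateL=(150,182),plateR=(240,182),plateRc=(248,197),board=(205,195),shelf=(315,195),bar=(336,190),brown=(390,180),blade=(270,251),handle=(308,252),mat=(255,240),foot=(324,252),table=(220,280),cup=(205,140)).items(): print(nm,hsv[p[1],p[0]])
s=snap('side'); hs=cv2.cvtColor(s['image'],cv2.COLOR_BGR2HSV)
for nm,p in dict(pl=(245,166),pr=(290,198),shelf=(302,222),brown=(365,265),blade=(236,238),handle=(255,247),mat=(225,228)).items(): print('s',nm,hs[p[1],p[0]])
a=cv2.resize(t['image'][145:275,125:345],None,fx=3.6,fy=3.6,interpolation=cv2.INTER_CUBIC)
cv2.imwrite('pics/crop1.png',a)
E
```

```text
plateL [ 61  36 148]
plateR [ 61  37 150]
plateRc [ 61  37 152]
board [ 16 138 151]
shelf [ 23  29 184]
bar [ 18  82 178]
brown [  7 215  57]
blade [155  10 149]
handle [ 14 182 137]
mat [103 117  72]
foot [ 14 183 142]
table [ 15   9 113]
cup [ 63  53 124]
s pl [ 65  32 160]
s pr [ 68  39 143]
s shelf [ 23  15 202]
s brown [  6 159  77]
s blade [150   4 177]
s handle [ 15 124 165]
s mat [102  92 103]
```

View pics/crop1.png

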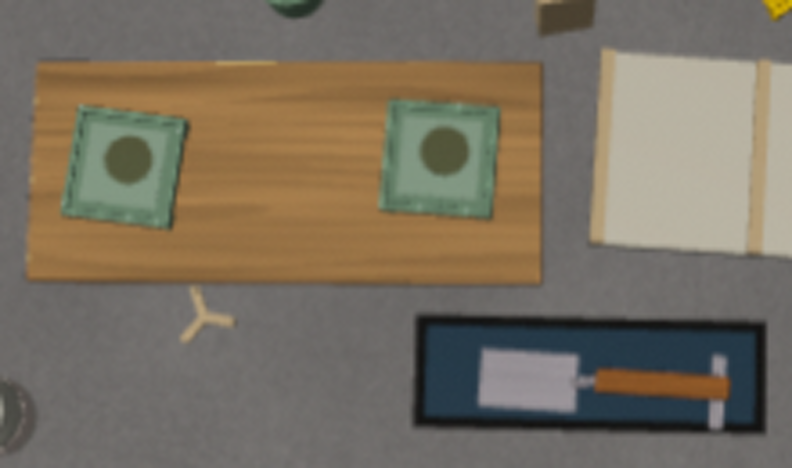

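The crop confirms the choice: the lifter's steel blade is at crop (528,380), its handle at (660,383) and foot at (718,392). The two green plates are at crop (125,166) and (440,158), each slightly turned. Next I measure poses.

```bash
cat > scene.py <<'E'
from meas import *
t=snap('top'); s=snap('side')
def show(n,r): print(n,np.round(r[0],1),np.round(r[1],1),'ang',round(r[2],1))
for n,b,zt in (('board plates',(125,150,285,235),45),('rack plates',(285,150,430,235),87)):
    for c in rects(t,(45,20,60),(90,255,255),b,3,150): show(n,world_rect(t,c,zt))
for c in rects(t,(0,120,15),(10,255,110),(375,165,425,215),3,200,1): show('brown',world_rect(t,c,87))
for c in rects(t,(10,110,80),(20,255,230),(285,235,335,262),1,40,1): show('handle z65',world_rect(t,c,65)); c_h=c
for c in rects(t,(120,0,120),(179,40,255),(250,238,290,264),3,40,1): show('blade z7',world_rect(t,c,7))
for c in rects(t,(90,60,30),(125,255,120),(232,225,345,275),9,400,1): show('mat',world_rect(t,c,4))
for c in rects(t,(8,20,140),(32,110,255),(286,150,430,228),3,400,1): show('rack z60',world_rect(t,c,62)) 
for c in rects(t,(8,100,80),(22,255,255),(120,150,284,235),15,400,1): show('board',world_rect(t,c,18))
# bars
for x in ((286,299),(328,344),(371,386),(414,428)):
    for c in rects(t,(14,55,120),(20,150,255),(x[0],150,x[1],228),1,40,1): show('bar z70',world_rect(t,c,70))
# side: heights by two views
def cen(s,c): 
    M=cv2.moments(c); return np.array([M['m10']/M['m00'],M['m01']/M['m00']])
ch=rects(s,(9,70,90),(20,255,255),(238,222,275,275),1,30,1)
if ch: print('handle tri',tri(t,cen(t,c_h),s,cen(s,ch[0])))
# plates' dark centre discs: same physical points in both views
for bt,bs in (((150,180,172,200),(230,162,248,178)),((238,178,260,198),(268,194,290,208))):
    def disc(S,b):
        g=cv2.cvtColor(S['image'],cv2.COLOR_BGR2GRAY)[b[1]:b[3],b[0]:b[2]]; _,m=cv2.threshold(g,0,255,cv2.THRESH_BINARY_INV|cv2.THRESH_OTSU)
        c=max(cv2.findContours(m,cv2.RETR_EXTERNAL,cv2.CHAIN_APPROX_NONE)[0],key=cv2.contourArea); return cen(S,c)+b[:2]
    a,b=disc(t,bt),disc(s,bs); print('disc',a,b,tri(t,a,s,b), onz(t,a,42))
E
python3 scene.py
```

```text
board plates [598.  105.8] [95.7 96.6] ang 87.0
board plates [585.3 384.4] [98.  96.8] ang 83.6
brown [ 595.8 -372.7] [92.6 94.9] ang 88.6
handle z65 [402.5 -89.6] [113.7  20. ] ang 87.2
blade z7 [407.4  17.8] [97.6 48.3] ang 87.1
mat [415.4 -28.8] [291.9  84.2] ang 89.9
rack z60 [ 598.3 -240.4] [422.8 173.2] ang 87.1
board [588.7 246. ] [199.  458.1] ang 0.9
bar z70 [606.3 -35. ] [ 12.7 168.7] ang 87.4
bar z70 [ 599.9 -170.9] [ 13.1 168.6] ang 87.3
bar z70 [ 593.6 -306.5] [ 13.7 169.2] ang 87.5
bar z70 [ 588.5 -442. ] [ 14.7 168. ] ang 87.3
handle tri (array([403.31766118, -91.19924919,  56.66715357]), np.float64(0.8734742435156637))
disc [160.12831241 188.94281729] [238.34285714 174.08571429] (array([597.10850243, 388.2096668 ,  13.1542926 ]), np.float64(0.4965391549449626)) [591.7731671  381.83526452  42.        ]
disc [248.02677376 186.49263722] [278.59405941 199.65676568] (array([604.32960451, 102.12028636,  45.03094747]), np.float64(0.0757127325826512)) [604.97272494 102.25951027  42.        ]
```

Poses agree with the known sizes: plate R (598,106), plate L (585,384), rack centre (597,-239) at yaw -0.044, lifter grip near (403,-77). I move over the lifter, and cross-check heights in the second view at the same time.

```bash
cat > plan.py <<'E'
import sys
from h import *
# plan.py x y z yawToolY_rad [pitch]: shift(0.1 m) and turn(180deg) in tool axes from measured pose
x,y,z,a=map(float,sys.argv[1:5]); p=float(sys.argv[5]) if len(sys.argv)>5 else 0
st=ctrl.state(); R=np.array(st['eef_rot']); 
T=np.c_[[-np.sin(a)*-1*-1*-1,0,0],[0,0,0],[0,0,0]] if 0 else np.c_[np.cross([np.cos(a),np.sin(a),0],[0,0,-1]),[np.cos(a),np.sin(a),0],[0,0,-1.]]
T=T@cv2.Rodrigues(np.array([0,p,0.]))[0]
print('t',st['clock'],'pos',np.round(st['eef_pos'],1),'yaw',round(float(np.arctan2(R[1,1],R[0,1])),4),'q6',round(st['q'][5],2),'w',round(st['width'],1),'F',np.round(st['ft_force'],1),'g',round(float(st['gripper_force']),1))
print('shift',np.round(R.T@(np.array([x,y,z])-st['eef_pos'])/100,3),'turn',np.round(cv2.Rodrigues(R.T@T)[0].ravel()/np.pi,4))
E
python3 - <<'E'
from meas import *
t=snap('top'); s=snap('side')
hs=cv2.cvtColor(s['image'],cv2.COLOR_BGR2HSV)
cen=lambda c:np.array(cv2.minAreaRect(c)[0])
for bt,bs in (((328,150,344,228),(300,230,336,248)),((371,150,386,228),(335,252,372,282))):
    a=rects(t,(14,55,120),(20,150,255),bt,1,40,1); b=rects(s,(14,32,120),(22,150,255),bs,1,20,1)
    print(len(a),len(b)); 
    if a and b: print('bar',tri(t,cen(a[0]),s,cen(b[0])),cv2.boundingRect(b[0]))
for u in ((160,189,150,178,172,200,228,163,246,175),(248,186,238,178,260,198,268,194,290,208)):
    def disc(S,b):
        g=cv2.cvtColor(S['image'],cv2.COLOR_BGR2HSV)[b[1]:b[3],b[0]:b[2]]; m=cv2.inRange(g,np.array((15,40,30)),np.array((50,255,130)))
        c=max(cv2.findContours(m,cv2.RETR_EXTERNAL,cv2.CHAIN_APPROX_NONE)[0],key=cv2.contourArea); return np.array(cv2.minAreaRect(c)[0])+b[:2],cv2.boundingRect(c)
    a,b=disc(t,u[2:6]),disc(s,u[6:]); print(a,b,tri(t,a[0],s,b[0]))
E
M='python3 -m creep'
$M '[[1,[-0.5,-0.5,0],[0,0,0]],[1,[-0.81,-0.925,0],[0,0,0]],[1,[-0.81,-0.925,0],[0,0,0]],[1,[-0.81,-0.925,0],[0,0,0]]]'
$M '[[1,[-0.5,-0.5,0],[0,0,0]],[1,[-0.81,-0.925,0],[0,0,0]],[1,[-0.81,-0.925,0],[0,0,0]],[1,[-0.81,-0.925,0],[0,0,0]]]' >/dev/null
$M '[[1,[-0.5,-0.5,0],[0,0,0]],[1,[-0.81,-0.925,0],[0,0,0]],[1,[-0.81,-0.925,0],[0,0,0]],[1,[-0.81,-0.925,0],[0,0,0]]]' >/dev/null
$M '[[1,[-0.5,-0.5,0],[0,0,0]],[1,[-0.81,-0.925,0],[0,0,0]],[1,[-0.81,-0.925,0],[0,0,0]],[1,[-0.81,-0.925,0],[0,0,0]]]' >/dev/null
$M '[[1,[-0.5,-0.5,0],[0,0,0]],[1,[-0.81,-0.925,0],[0,0,0]],[1,[-0.81,-0.925,0],[0,0,0]],[1,[-0.81,-0.925,0],[0,0,0]]]' >/dev/null
$M '[[1,[0,0,0],[0,0,0.2]],[1,[0,0,0],[0,0,0.2]],[1,[0,0,0],[0,0,0.2]],[1,[0,0,0],[0,0,0.2]],[1,[0,0,0],[0,0,0.2]]]' >/dev/null
$M '[[1,[0,0,0],[0,0,0.2]],[1,[0,0,0],[0,0,0.2]],[1,[0,0,0],[0,0,0.2]],[1,[0,0,0],[0,0,0.2]],[1,[0,0,0],[0,0,0.2]]]' 
python3 plan.py 403.1 -77.1 37 -0.049
```

```text
1 1
bar (array([ 589.92194418, -165.38998264,   59.24588372]), np.float64(25.39902005944653)) (303, 232, 33, 16)
1 1
bar (array([ 588.95929111, -304.35865162,   62.21448268]), np.float64(12.172093516403075)) (335, 257, 37, 19)
(array([160.5, 189. ]), (4, 5, 14, 13)) (array([238., 168.]), (5, 3, 11, 5)) (array([591.5782182 , 379.77595463,  44.91416616]), np.float64(1.1401959285342713))
(array([248.00000095, 186.49999809]), (3, 2, 15, 14)) (array([278.5, 199.5]), (5, 3, 12, 6)) (array([604.09193582, 102.20801374,  45.69696555]), np.float64(0.2485491142489194))
clock: 0.8
eef_pos: [222.0, 378.6, 239.0]
eef_rot: [[-0.941, 0.338, 0.0], [0.338, 0.941, 0.0], [-0.0, 0.0, -1.0]]
ft_force: [0.4, 0.7, 0.5]
width: 87.7
gripper_force: 0.0
clock: 3.4
eef_pos: [402.6, -75.4, 238.8]
eef_rot: [[0.026, 1.0, 0.0], [1.0, -0.026, 0.0], [0.0, 0.0, -1.0]]
ft_force: [-0.9, 0.2, -0.2]
width: 88.3
gripper_force: 0.0
t 3.4 pos [402.6 -75.4 238.8] yaw -0.026 q6 -0.45 w 88.3 F [-0.9  0.2 -0.2] g 0.0
shift [-0.018  0.005  2.018] turn [ 0.     -0.0001  0.0073]
```

Plate tops measure about 45 mm in two views, as expected. Next I descend and grip.

```bash
M='python3 -m creep'
$M '[[1,[-0.01,0,0.5],[0,0,0.007]],[1,[-0.018,0.005,1],[0,0,0.007]],[1,[-0.018,0.005,1],[0,0,0.007]]]' >/dev/null
$M '[[1,[0,0,0.4],[0,0,0]],[1,[0,0,0.8],[0,0,0]],[1,[0,0,1],[0,0,0]],[1,[0,0,1],[0,0,0]],[1,[0,0,1],[0,0,0]]]' >/dev/null
python3 plan.py 403.1 -77.1 37 -0.049
$M '[[0.5,[0,0,0],[0,0,0]],[0,[0,0,0],[0,0,0]],[0,[0,0,0],[0,0,0]],[0,[0,0,0],[0,0,0]],[0,[0,0,0],[0,0,0]]]' 60 >/dev/null
$M '[[0,[0,0,0],[0,0,0]],[0,[0,0,0],[0,0,0]],[0,[0,0,0],[0,0,0]],[0,[0,0,0],[0,0,0]],[0,[0,0,0],[0,0,0]]]' 60
python3 plan.py 403.1 -77.1 37 -0.049
python3 - <<'E'
from h import *
s=snap('side'); cv2.imwrite('pics/s1.png',cv2.resize(s['image'][150:320,170:420],None,fx=3,fy=3))
E
```

```text
t 4.2 pos [404.2 -78.9  40.6] yaw -0.0474 q6 -0.43 w 87.9 F [ 0.7 -0.2 -0.2] g 0.0
shift [ 0.017 -0.012  0.036] turn [0.0006 0.0003 0.0005]
clock: 5.2
eef_pos: [403.0, -78.7, 38.7]
eef_rot: [[0.05, 0.999, -0.0], [0.999, -0.05, -0.0], [-0.0, -0.0, -1.0]]
ft_force: [0.1, -1.1, -0.5]
width: 18.9
gripper_force: 60.0
t 5.2 pos [403.  -78.7  38.7] yaw -0.0496 q6 -0.43 w 18.9 F [ 0.1 -1.1 -0.5] g 60.0
shift [0.016 0.    0.017] turn [-0.      0.     -0.0002]
```

View pics/s1.png

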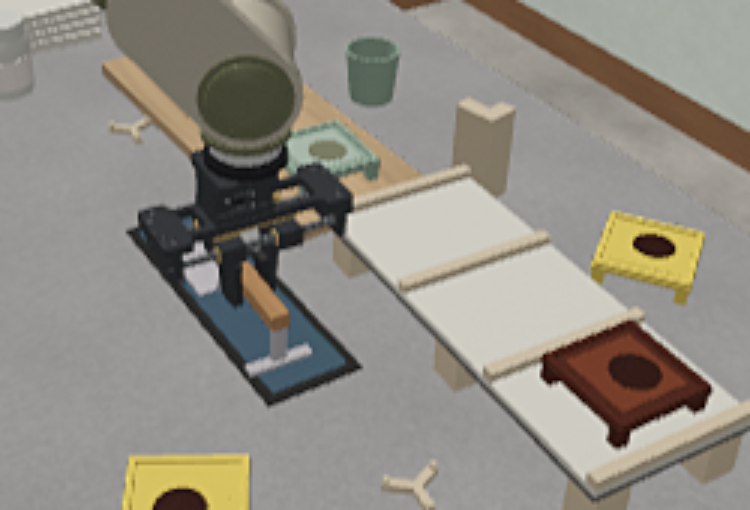

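Gripped at width 18.9 with 60 N; the side view shows the fingers on the handle. I lift and turn the lifter to point +x.

```bash
M='python3 -m creep'
$M '[[0,[0,0,-0.1],[0,0,0]],[0,[0,0,-0.4],[0,0,0]],[0,[0,0,-0.8],[0,0,0]],[0,[0,0,-1],[0,0,0]],[0,[0,0,-1],[0,0,0]]]' 60 >/dev/null
$M '[[0,[0,-0.2,0],[0,0,0.04]],[0,[0,-0.4,0],[0,0,0.08]],[0,[0,-0.6,0],[0,0,0.12]],[0,[0,-0.6,0],[0,0,0.16]],[0,[0,-0.6,0],[0,0,0.18]]]'  >/dev/null
$M '[[0,[0,0,0],[0,0,0.04]],[0,[0,0,0],[0,0,0.08]],[0,[0,0,0],[0,0,0.12]],[0,[0,0,0],[0,0,0.16]],[0,[0,0,0],[0,0,0.18]]]'  >/dev/null
$M '[[0,[0,0,0],[0,0,0.04]],[0,[0,0,0],[0,0,0.08]],[0,[0,0,0],[0,0,0.12]],[0,[0,0,0],[0,0,0.142]],[0,[0,0,0],[0,0,0.142]]]' 
python3 plan.py 371.7 117.6 138 -1.623
python3 - <<'E'
from h import *
s=snap('side'); cv2.imwrite('pics/s2.png',cv2.resize(s['image'][100:320,120:420],None,fx=2.5,fy=2.5))
E
```

```text
clock: 7.25
eef_pos: [342.4, -75.3, 137.8]
eef_rot: [[0.998, -0.056, -0.002], [-0.056, -0.998, 0.001], [-0.002, -0.001, -1.0]]
ft_force: [0.7, -0.4, -1.3]
width: 19.3
gripper_force: 60.0
t 7.25 pos [342.4 -75.3 137.8] yaw -1.6272 q6 1.07 w 19.3 F [ 0.7 -0.4 -1.3] g 60.0
shift [ 1.830e-01 -1.943e+00 -1.000e-03] turn [-0.0003  0.0006 -0.0013]
```

View pics/s2.png

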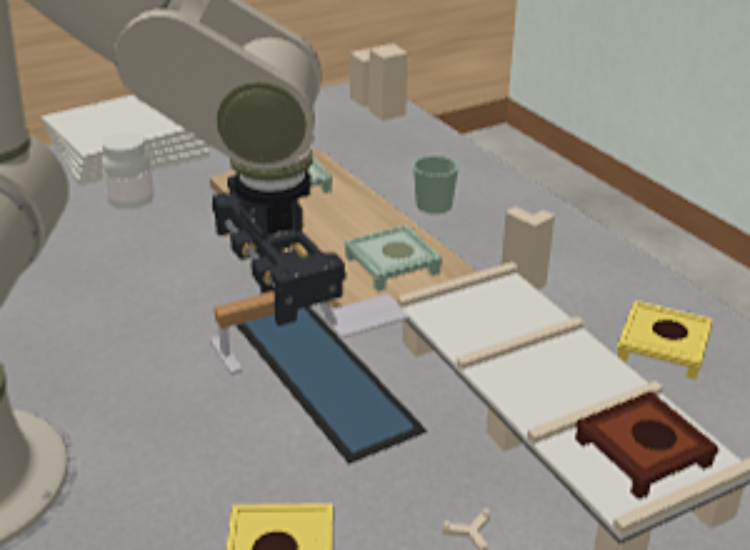

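The lifter is held level, with the blade at crop (365,315) pointing +x. I check blade pose by triangulation, re-measure the plates, and move toward the pre-insertion point.

```bash
M='python3 -m creep'
cat > blade.py <<'E'
from meas import *
# triangulate blade tip corners (visible) in both views, compare with prediction from TCP
t=snap('top'); s=snap('side'); st=ctrl.state(); R=np.array(st['eef_rot']); p=np.array(st['eef_pos'])
out=[]
for S in (t,s):
    P=np.array([proj(S,p+R@np.array([x,y,34.7-3])) for x in(63,146.6) for y in(-25,25)])
    x0,y0=(P.min(0)-8).astype(int); x1,y1=(P.max(0)+8).astype(int)
    c=rects(S,(120,0,125),(179,40,255),(x0,y0,x1,y1),3,30,1)
    if not c: c=rects(S,(0,0,150),(179,14,255),(x0,y0,x1,y1),3,30,1)
    q=cv2.boxPoints(cv2.minAreaRect(c[0])); out.append(q); print('pred',P.round(1).tolist(),'box',q.round(1).tolist(),cv2.contourArea(c[0]))
for (x,y) in ((146.6,-25),(146.6,25)):
    w=p+R@np.array([x,y,34.7-3]); a=[q[np.argmin(np.linalg.norm(q-proj(S,w),axis=1))] for q,S in zip(out,(t,s))]
    print('corner pred',w.round(1),'tri',tri(t,a[0],s,a[1]))
E
python3 blade.py
$M '[[0,[0.06,-0.3,0],[0,0,0]],[0,[0.12,-0.65,0],[0,0,0]],[0,[0.18,-0.97,0],[0,0,0]],[0,[0.18,-0.97,0],[0,0,0]]]' >/dev/null
$M '[[0,[0,-0.3,0],[0,0,0]],[0,[0,-0.65,0],[0,0,0]],[0,[0,-0.97,0],[0,0,0]],[0,[0,-0.97,0],[0,0,0]]]' >/dev/null
python3 scene.py 2>&1 | grep plates
python3 plan.py 371.7 117.6 57.7 -1.623
```

```text
pred [[297.6, 248.4], [314.3, 249.6], [299.5, 220.7], [316.0, 222.0]] box [[297.20001220703125, 243.39999389648438], [299.5, 220.39999389648438], [316.29998779296875, 222.10000610351562], [314.0, 245.10000610351562]] 283.0
pred [[248.9, 224.5], [256.8, 233.9], [275.0, 217.0], [283.5, 225.9]] box [[248.60000610351562, 233.6999969482422], [249.3000030517578, 216.89999389648438], [282.29998779296875, 218.3000030517578], [281.6000061035156, 235.10000610351562]] 282.0
corner pred [490.5 -58.4 106.4] tri (array([501.07196248, -63.32857981,  99.39431984]), np.float64(19.576962737145962))
corner pred [ 487.8 -108.4  106.4] tri (array([ 483.68785215, -107.11923366,  132.73985874]), np.float64(0.04668386307903039))
board plates [597.8 105.8] [95.8 96.6] ang 87.0
board plates [585.4 384.4] [98.3 96.6] ang 83.8
t 8.3 pos [371.7 116.7 138.5] yaw -1.6248 q6 1.63 w 19.1 F [ 0.7 -1.3 -2.3] g 60.0
shift [-0.    -0.009  0.808] turn [ 0.0001  0.0002 -0.0006]
```

The blade's tip corners in the top view match prediction to half a pixel, and the plates haven't moved. I descend and insert.

```bash
M='python3 -m creep'
$M '[[0,[0,-0.005,0.2],[0,0,0]],[0,[0,-0.009,0.5],[0,0,0]],[0,[0,-0.009,0.7],[0,0,0]],[0,[0,-0.009,0.808],[0,0,0]],[0,[0,-0.009,0.808],[0,0,0]]]' >/dev/null
python3 plan.py 481.6 111.9 57.7 -1.623
$M '[[0,[0.15,0,0],[0,0,0]],[0,[0.3,0,0],[0,0,0]],[0,[0.45,0,0],[0,0,0]],[0,[0.55,0,0],[0,0,0]],[0,[0.55,0,0],[0,0,0]]]'
python3 plan.py 481.6 111.9 57.7 -1.623
python3 - <<'E'
from h import *
s=snap('side'); cv2.imwrite('pics/s3.png',cv2.resize(s['image'][130:270,190:360],None,fx=4,fy=4))
E
```

```text
t 8.8 pos [371.2 116.7  56.9] yaw -1.6281 q6 1.63 w 19.3 F [-0.1 -0.2 -2.3] g 60.0
shift [ 1.104 -0.016 -0.012] turn [ 0.0001  0.001  -0.0016]
clock: 9.3
eef_pos: [427.9, 114.1, 58.4]
eef_rot: [[0.998, -0.057, 0.001], [-0.057, -0.998, -0.0], [0.001, -0.0, -1.0]]
ft_force: [-0.4, 0.0, -1.5]
width: 19.7
gripper_force: 60.0
t 9.3 pos [427.9 114.1  58.4] yaw -1.6277 q6 1.62 w 19.7 F [-0.4  0.  -1.5] g 60.0
shift [ 0.537 -0.008  0.008] turn [-0.     -0.0004 -0.0015]
```

View pics/s3.png

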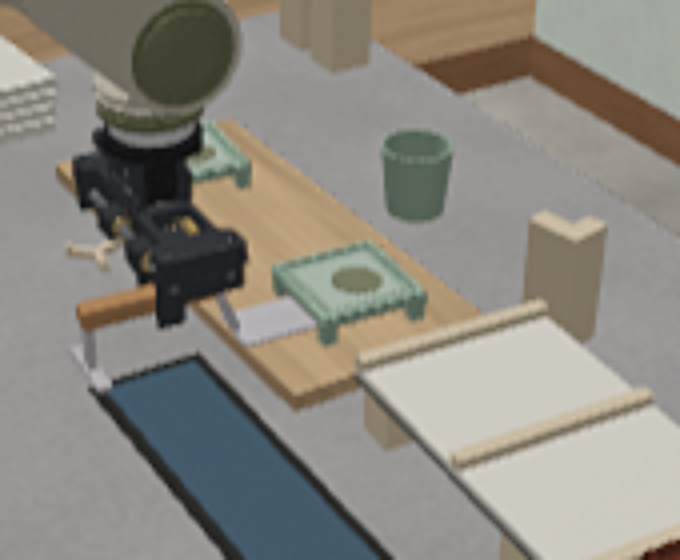

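The blade (crop 275,322) has entered between the plate's front feet, clear of the board. I go on in and lift slowly.

```bash
M='python3 -m creep'
$M '[[0,[0.15,-0.002,0],[0,0,0]],[0,[0.3,-0.005,0],[0,0,0]],[0,[0.45,-0.008,0],[0,0,0]],[0,[0.54,-0.008,0],[0,0,0]],[0,[0.54,-0.008,0],[0,0,0]]]'|head -2
$M '[[0,[0,0,-0.03],[0,0,0]],[0,[0,0,-0.06],[0,0,0]],[0,[0,0,-0.09],[0,0,0]],[0,[0,0,-0.12],[0,0,0]],[0,[0,0,-0.15],[0,0,0]]]'
$M '[[0,[0,0,-0.05],[0,0,0]],[0,[0,0,-0.1],[0,0,0]],[0,[0,0,-0.15],[0,0,0]],[0,[0,0,-0.2],[0,0,0]],[0,[0,0,-0.2],[0,0,0]]]'
python3 plan.py 481.6 111.9 157 -1.623
python3 - <<'E'
from h import *
s=snap('side'); cv2.imwrite('pics/s4.png',cv2.resize(s['image'][130:270,190:360],None,fx=4,fy=4))
E
```

```text
clock: 9.85
eef_pos: [481.0, 112.4, 57.9]
clock: 10.35
eef_pos: [480.5, 112.6, 73.1]
eef_rot: [[0.998, -0.056, -0.001], [-0.056, -0.998, -0.0], [-0.001, 0.0, -1.0]]
ft_force: [-0.1, -0.2, -4.9]
width: 19.4
gripper_force: 60.0
clock: 10.85
eef_pos: [481.2, 112.6, 93.7]
eef_rot: [[0.998, -0.056, 0.001], [-0.056, -0.998, -0.0], [0.001, -0.0, -1.0]]
ft_force: [-0.3, 0.3, -3.6]
width: 19.2
gripper_force: 60.0
t 10.85 pos [481.2 112.6  93.7] yaw -1.6267 q6 1.62 w 19.2 F [-0.3  0.3 -3.6] g 60.0
shift [ 0.006  0.007 -0.633] turn [-0.     -0.0004 -0.0012]
```

View pics/s4.png

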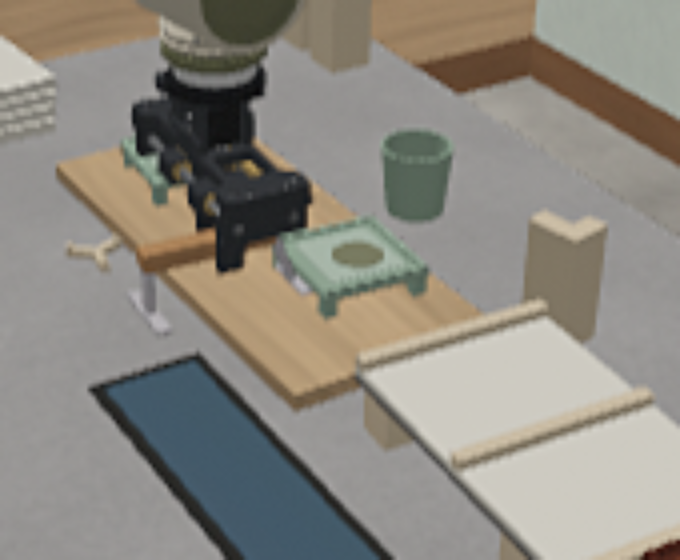

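The plate rides level on the blade at crop (350,262). I raise it and carry it to bay 1.

```bash
M='python3 -m creep'
$M '[[0,[0,0,-0.08],[0,0,0]],[0,[0,0,-0.23],[0,0,0]],[0,[0,0,-0.4],[0,0,0]],[0,[0,0,-0.55],[0,0,0]],[0,[0,0,-0.68],[0,0,0]]]'>/dev/null
$M '[[0,[0,0.04,0],[0,0,0]],[0,[0,0.14,0],[0,0,0]],[0,[0,0.3,0],[0,0,0]],[0,[0,0.48,0],[0,0,0]],[0,[0,0.66,0],[0,0,0]]]'>/dev/null
$M '[[0,[0,0.18,0],[0,0,0]],[0,[0,0.36,0],[0,0,0]],[0,[0,0.54,0],[0,0,0]],[0,[0,0.72,0],[0,0,0]],[0,[0,0.9,0],[0,0,0]]]'>/dev/null
$M '[[0,[0,0.18,0],[0,0,0]],[0,[0,0.36,0],[0,0,0]],[0,[0,0.54,0],[0,0,0]],[0,[0,0.72,0],[0,0,0]],[0,[0,0.9,0],[0,0,0]]]'>/dev/null
$M '[[0,[0,0.18,0],[0,0,0]],[0,[0,0.36,0],[0,0,0]],[0,[0,0.54,0],[0,0,0]],[0,[0,0.7,0],[0,0,0]],[0,[0,0.8,0],[0,0,0]]]'
python3 scene.py 2>&1 | grep -E "plates|brown|bar"
python3 plan.py 480.3 -233.6 120 -1.6145
python3 - <<'E'
from h import *
s=snap('side'); t=snap('top'); cv2.imwrite('pics/s5.png',np.hstack([cv2.resize(s['image'][150:330,260:450],None,fx=2,fy=2),cv2.resize(t['image'][130:265,270:450],(400,360))[:360]]))
E
```

```text
clock: 13.4
eef_pos: [462.0, -214.3, 160.3]
eef_rot: [[0.998, -0.057, -0.001], [-0.057, -0.998, 0.0], [-0.001, -0.0, -1.0]]
ft_force: [-0.5, 0.4, -3.6]
width: 19.1
gripper_force: 60.0
board plates [585.3 384.3] [98.4 96.7] ang 83.6
rack plates [ 589.  -227.6] [101.6 101.2] ang 86.9
brown [ 595.7 -372.7] [92.6 95. ] ang 88.6
bar z70 [606.3 -34.9] [ 12.6 168.7] ang 87.2
bar z70 [ 607.8 -171.1] [ 12.8 152.8] ang 87.5
bar z70 [ 617.2 -307.4] [ 13.8 122.1] ang 87.4
bar z70 [ 588.5 -441.9] [ 15. 168.] ang 87.1
t 13.5 pos [ 462.2 -214.   160.5] yaw -1.6282 q6 0.96 w 19.4 F [ 0.7  0.5 -3.5] g 60.0
shift [0.192 0.186 0.405] turn [-0.      0.0002 -0.0044]
```

View pics/s5.png

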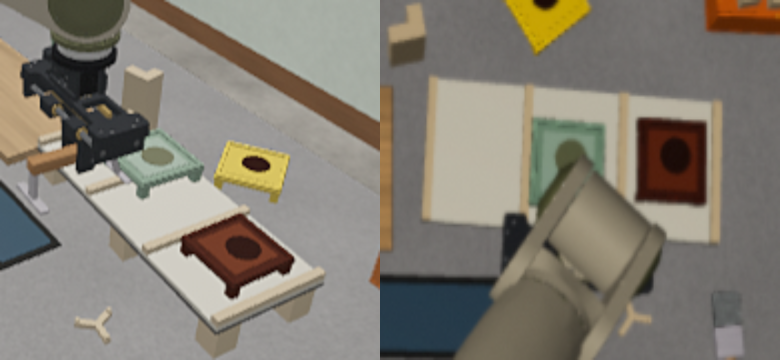

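The side and top crops show the plate level on the blade, in front of bay 1. Its parallax-corrected centre is (578.6,-219.8), 117 mm ahead of the TCP as planned. I align, then lower slowly.

```bash
M='python3 -m creep'
$M '[[0,[0.03,0.03,0],[0,0,-0.001]],[0,[0.08,0.08,0],[0,0,-0.002]],[0,[0.14,0.14,0],[0,0,-0.003]],[0,[0.19,0.186,0],[0,0,-0.0044]],[0,[0.19,0.186,0],[0,0,-0.0044]]]'|head -2
$M '[[0,[0,0,0.05],[0,0,0]],[0,[0,0,0.15],[0,0,0]],[0,[0,0,0.25],[0,0,0]],[0,[0,0,0.35],[0,0,0]],[0,[0,0,0.4],[0,0,0]]]'|head -2
python3 scene.py 2>&1 | grep -E "plates|brown"
python3 plan.py 480.3 -233.6 102 -1.6145
$M '[[0,[0,0,0.02],[0,0,0]],[0,[0,0,0.04],[0,0,0]],[0,[0,0,0.06],[0,0,0]],[0,[0,0,0.08],[0,0,0]],[0,[0,0,0.09],[0,0,0]]]'
$M '[[0,[0,0,0.02],[0,0,0]],[0,[0,0,0.04],[0,0,0]],[0,[0,0,0.06],[0,0,0]],[0,[0,0,0.08],[0,0,0]],[0,[0,0,0.09],[0,0,0]]]'
python3 plan.py 480.3 -233.6 102 -1.6145
```

```text
clock: 14.1
eef_pos: [481.1, -233.2, 160.8]
clock: 14.6
eef_pos: [480.0, -232.1, 119.4]
board plates [585.4 384.4] [98.3 96.6] ang 83.8
rack plates [ 599.5 -236.2] [99.4 98.8] ang 89.3
brown [ 595.7 -372.7] [92.6 95. ] ang 88.6
t 14.7 pos [ 480.2 -232.2  120. ] yaw -1.6129 q6 0.94 w 19.0 F [ 1.  -0.6 -3.6] g 60.0
shift [0.002 0.014 0.18 ] turn [-0.0003  0.0004  0.0005]
clock: 15.2
eef_pos: [480.5, -232.5, 111.7]
eef_rot: [[0.999, -0.042, -0.0], [-0.042, -0.999, 0.0], [-0.0, -0.0, -1.0]]
ft_force: [-0.7, 0.3, -3.4]
width: 19.4
gripper_force: 60.0
clock: 15.7
eef_pos: [480.6, -232.6, 102.8]
eef_rot: [[0.999, -0.042, 0.0], [-0.042, -0.999, -0.0], [0.0, 0.0, -1.0]]
ft_force: [-1.3, 0.2, -3.1]
width: 19.3
gripper_force: 60.0
t 15.7 pos [ 480.6 -232.6  102.8] yaw -1.6129 q6 0.94 w 19.3 F [-1.3  0.2 -3.1] g 60.0
shift [-0.002  0.011  0.008] turn [ 0.     -0.      0.0005]
```

```bash
M='python3 -m creep'
cat > ft.py <<'E'
from h import *
f=[]
for _ in range(8):
    snap('top'); f.append(ctrl.state()); 
print('Fz',np.mean([a['ft_force'] for a in f],0).round(2),'M',np.mean([a['moment'] for a in f],0).round(3),'pos',np.mean([a['eef_pos'] for a in f],0).round(1))
E
python3 ft.py
$M '[[0,[0,0,0.01],[0,0,0]],[0,[0,0,0.02],[0,0,0]],[0,[0,0,0.02],[0,0,0]]]' >/dev/null
python3 ft.py; python3 scene.py 2>&1 | grep -E "rack pl|brown"
python3 - <<'E'
from h import *
s=snap('side'); cv2.imwrite('pics/s6.png',cv2.resize(s['image'][190:310,270:430],None,fx=4.5,fy=4.5,interpolation=cv2.INTER_CUBIC))
E
```

```text
Fz [-0.27  0.16 -1.94] M [0.004 0.212 0.017] pos [ 480.5 -232.5  102.9]
Fz [ 0.2  -0.24 -1.95] M [-0.003  0.217  0.004] pos [ 480.5 -232.5  100.9]
rack plates [ 599.  -236.1] [99.6 98. ] ang 89.3
brown [ 595.7 -372.7] [92.6 95. ] ang 88.6
```

View pics/s6.png

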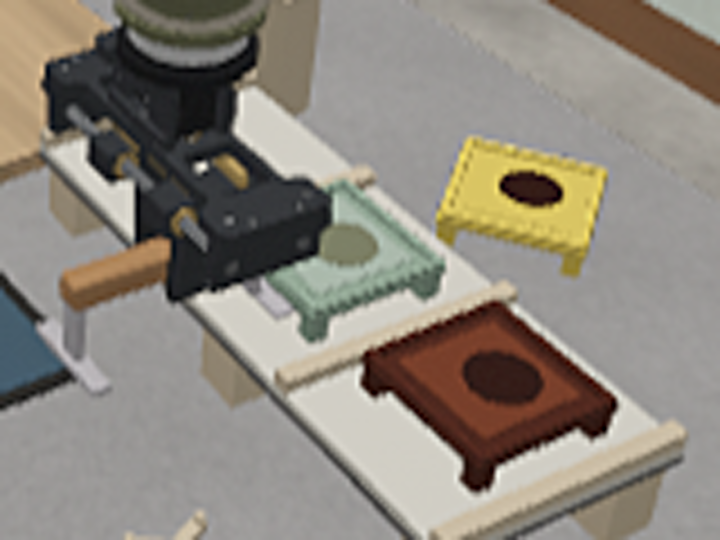

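The plate stands on the shelf: wrist force is back to the lifter's weight alone, and the plate is 2–3 mm from bay centre. I withdraw straight back, raise, and travel toward plate L.

```bash
M='python3 -m creep'
$M '[[0,[-0.1,0,0],[0,0,0]],[0,[-0.25,0,0],[0,0,0]],[0,[-0.45,0,0],[0,0,0]],[0,[-0.65,0,0],[0,0,0]],[0,[-0.8,0,0],[0,0,0]]]'|sed -n '2p;4p'
$M '[[0,[-0.2,0,0],[0,0,0]],[0,[-0.4,0,0],[0,0,0]],[0,[-0.4,0,-0.2],[0,0,0]],[0,[-0.4,0,-0.4],[0,0,0]],[0,[-0.4,0,-0.4],[0,0,0]]]' >/dev/null
$M '[[0,[0,-0.3,0],[0,0,0]],[0,[0,-0.65,0],[0,0,0]],[0,[0,-1,0],[0,0,0]]]' >/dev/null
python3 scene.py 2>&1 | grep -E "plates|brown"
$M '[[0,[0,-0.3,0],[0,0,0]],[0,[0,-0.65,0],[0,0,0]],[0,[0,-1,0],[0,0,0]]]' >/dev/null
$M '[[0,[0,-0.3,0],[0,0,0]],[0,[0,-0.65,0],[0,0,0]],[0,[0,-1,0],[0,0,0]]]' >/dev/null
$M '[[0,[0,-0.3,0],[0,0,0]],[0,[0,-0.65,0],[0,0,0]],[0,[0,-1,0],[0,0,0]]]' >/dev/null
$M '[[0,[0,-0.3,0],[0,0,0]],[0,[0,-0.65,0],[0,0,0]],[0,[0,-1,0],[0,0,0]]]' >/dev/null
python3 plan.py 360.2 409.3 140 -1.681
python3 scene.py 2>&1 | grep -E "plates|brown"
```

```text
eef_pos: [399.0, -228.8, 100.9]
ft_force: [-0.6, 0.1, -2.5]
board plates [585.3 384.4] [98.  96.8] ang 83.6
rack plates [ 597.7 -236.8] [99.6 99.3] ang 87.1
brown [ 595.8 -372.7] [92.6 94.9] ang 88.6
t 19.55 pos [381.5 273.  140. ] yaw -1.6132 q6 1.98 w 19.0 F [ 1.  -0.2 -1.2] g 60.0
shift [-2.710e-01 -1.353e+00 -1.000e-03] turn [0.0001 0.0002 0.0216]
board plates [585.4 384.4] [98.3 96.6] ang 83.8
rack plates [ 597.6 -236.8] [99.9 99.1] ang 87.1
brown [ 595.7 -372.7] [92.6 95. ] ang 88.6
```

Plate 1 stands within 2 mm of bay 1's centre, yaw 87.1° like the rack. On to the approach for plate L.

```bash
M='python3 -m creep'
$M '[[0,[-0.07,-0.3,0],[0,0,0]],[0,[-0.135,-0.65,0],[0,0,0]],[0,[-0.135,-0.677,0],[0,0,0]]]' >/dev/null
$M '[[0,[-0.07,-0.3,0],[0,0,0.01]],[0,[-0.135,-0.6,0],[0,0,0.0216]],[0,[-0.135,-0.677,0],[0,0,0.0216]],[0,[-0.135,-0.677,0],[0,0,0.0216]]]' >/dev/null
python3 plan.py 360.2 409.3 57.7 -1.681
$M '[[0,[0,0,0.2],[0,0,0]],[0,[0,0,0.5],[0,0,0]],[0,[0,0,0.7],[0,0,0]],[0,[0,0,0.82],[0,0,0]],[0,[0,0,0.82],[0,0,0]]]' >/dev/null
python3 ft.py; python3 scene.py 2>&1 | grep "board pl"
python3 plan.py 469.5 397.2 57.7 -1.681
```

```text
t 20.35 pos [360.6 408.  140.1] yaw -1.6795 q6 2.31 w 19.8 F [-0.1 -0.8 -1.6] g 60.0
shift [-0.005 -0.013  0.824] turn [0.0003 0.0002 0.0005]
Fz [-0.14 -0.02 -1.82] M [0.011 0.237 0.011] pos [360.8 408.5  59.7]
board plates [585.4 384.4] [98.3 96.6] ang 83.8
t 21.35 pos [360.4 408.6  59.2] yaw -1.6806 q6 2.31 w 19.4 F [ 1.3 -0.1 -1.9] g 60.0
shift [ 1.097 -0.006  0.015] turn [-0.0001 -0.0001  0.0001]
```

```bash
M='python3 -m creep'
$M '[[0,[0.1,0,0.015],[0,0,0]],[0,[0.25,-0.002,0.015],[0,0,0]],[0,[0.4,-0.004,0.015],[0,0,0]],[0,[0.52,-0.006,0.015],[0,0,0]],[0,[0.55,-0.006,0.015],[0,0,0]]]'|sed -n '2p;4p'
python3 scene.py 2>&1 | grep "board pl"
python3 plan.py 469.5 397.2 57.7 -1.681
$M '[[0,[0.15,0,0],[0,0,0]],[0,[0.3,0,0],[0,0,0]],[0,[0.43,0,0],[0,0,0]],[0,[0.53,0,0],[0,0,0]],[0,[0.54,0,0],[0,0,0]]]'|sed -n '2p;4p'
python3 plan.py 469.5 397.2 57.7 -1.681
python3 - <<'E'
from h import *
s=snap('side'); cv2.imwrite('pics/s7.png',cv2.resize(s['image'][110:250,160:330],None,fx=4,fy=4))
E
```

```text
eef_pos: [416.9, 402.6, 57.3]
ft_force: [-0.5, 0.3, -2.5]
board plates [584.6 384.6] [98.  98.2] ang 83.5
t 21.95 pos [415.6 402.8  57.2] yaw -1.6815 q6 2.25 w 19.1 F [-0.8  0.3 -1.9] g 60.0
shift [ 0.542 -0.004 -0.005] turn [ 0.      0.0001 -0.0001]
eef_pos: [469.3, 397.0, 57.3]
ft_force: [-0.3, 0.0, -1.3]
t 22.45 pos [469.3 397.   57.3] yaw -1.6813 q6 2.19 w 19.1 F [-0.3  0.  -1.3] g 60.0
shift [ 0.002 -0.002 -0.004] turn [-0.     -0.     -0.0001]
```

View pics/s7.png

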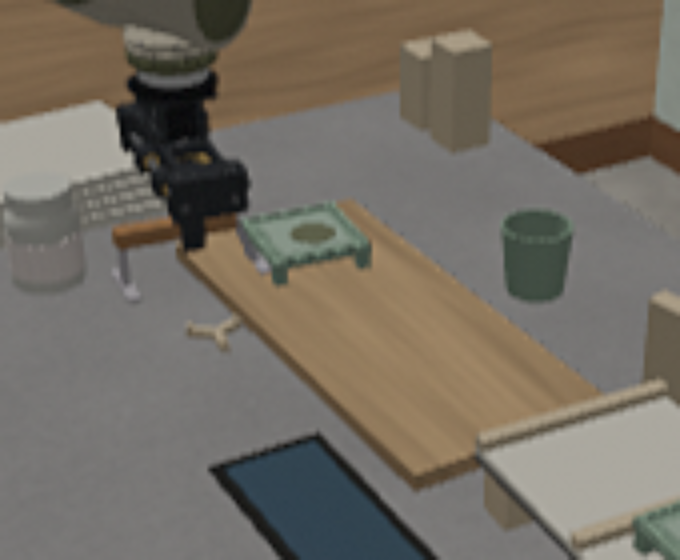

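The blade is under the plate at crop (305,240) and nothing else was touched. I lift and carry to bay 0.

```bash
M='python3 -m creep'
$M '[[0,[0,0,-0.03],[0,0,0]],[0,[0,0,-0.06],[0,0,0]],[0,[0,0,-0.09],[0,0,0]],[0,[0,0,-0.12],[0,0,0]],[0,[0,0,-0.16],[0,0,0]]]'|sed -n '2p;4p'
$M '[[0,[0,0,-0.06],[0,0,0]],[0,[0,0,-0.2],[0,0,0]],[0,[0,0,-0.4],[0,0,0]],[0,[0,0,-0.6],[0,0,0]],[0,[0,0,-0.75],[0,0,0]]]'>/dev/null
$M '[[0,[0,0,-0.05],[0,0,-0.003]],[0,[0,0,-0.1],[0,0,-0.008]],[0,[0,0,-0.12],[0,0,-0.014]],[0,[0,0,-0.12],[0,0,-0.019]],[0,[0,0,-0.12],[0,0,-0.0213]]]'>/dev/null
python3 ft.py
$M '[[0,[0,0.04,0],[0,0,0]],[0,[0,0.14,0],[0,0,0]],[0,[0,0.3,0],[0,0,0]],[0,[0,0.48,0],[0,0,0]],[0,[0,0.66,0],[0,0,0]]]'>/dev/null
$M '[[0,[0,0.18,0],[0,0,0]],[0,[0,0.36,0],[0,0,0]],[0,[0,0.54,0],[0,0,0]],[0,[0,0.72,0],[0,0,0]],[0,[0,0.9,0],[0,0,0]]]'>/dev/null
$M '[[0,[0,0.18,0],[0,0,0]],[0,[0,0.36,0],[0,0,0]],[0,[0,0.54,0],[0,0,0]],[0,[0,0.72,0],[0,0,0]],[0,[0,0.9,0],[0,0,0]]]'>/dev/null
$M '[[0,[0,0.18,0],[0,0,0]],[0,[0,0.36,0],[0,0,0]],[0,[0,0.54,0],[0,0,0]],[0,[0,0.72,0],[0,0,0]],[0,[0,0.9,0],[0,0,0]]]'>/dev/null
$M '[[0,[0,0.18,0],[0,0,0]],[0,[0,0.36,0],[0,0,0]],[0,[0,0.54,0],[0,0,0]],[0,[0,0.7,0],[0,0,0]],[0,[0,0.8,0],[0,0,0]]]'|sed -n '2p;4p'
python3 plan.py 486.6 -97.9 160 -1.6145
```

```text
eef_pos: [468.4, 397.1, 73.4]
ft_force: [0.3, 0.0, -3.2]
Fz [-0.13  0.11 -3.65] M [0.021 0.454 0.003] pos [468.7 397.1 160.1]
eef_pos: [450.4, -19.8, 160.6]
ft_force: [0.5, 0.8, -3.8]
t 26.9 pos [450.4 -19.8 160.6] yaw -1.6149 q6 1.31 w 19.3 F [ 0.5  0.8 -3.8] g 60.0
shift [0.396 0.764 0.006] turn [ 0.0002 -0.0001 -0.0001]
```

```bash
M='python3 -m creep'
$M '[[0,[0.04,0.05,0],[0,0,0]],[0,[0.12,0.17,0],[0,0,0]],[0,[0.21,0.34,0],[0,0,0]],[0,[0.3,0.5,0],[0,0,0]],[0,[0.36,0.64,0],[0,0,0]]]'>/dev/null
$M '[[0,[0.02,0.07,0],[0,0,0]],[0,[0.036,0.12,0],[0,0,0]],[0,[0.036,0.124,0],[0,0,0]]]'>/dev/null
python3 plan.py 486.6 -97.9 120 -1.6145
python3 - <<'E'
from meas import *
t=snap('top')
for c in rects(t,(45,20,60),(90,255,255),(285,150,335,235),3,150,1): print(world_rect(t,c,139.7))
cv2.imwrite('pics/t8.png',cv2.resize(t['image'][140:260,270:440],None,fx=4,fy=4))
E
```

```text
t 27.7 pos [487.1 -96.9 160.3] yaw -1.6142 q6 1.18 w 19.0 F [ 0.8 -0.3 -4.1] g 60.0
shift [-0.005  0.011  0.403] turn [-0.      0.0001  0.0001]
((616.3325805664062, -100.74993133544922), (99.18363189697266, 72.31331634521484), 86.07229614257812)
```

View pics/t8.png

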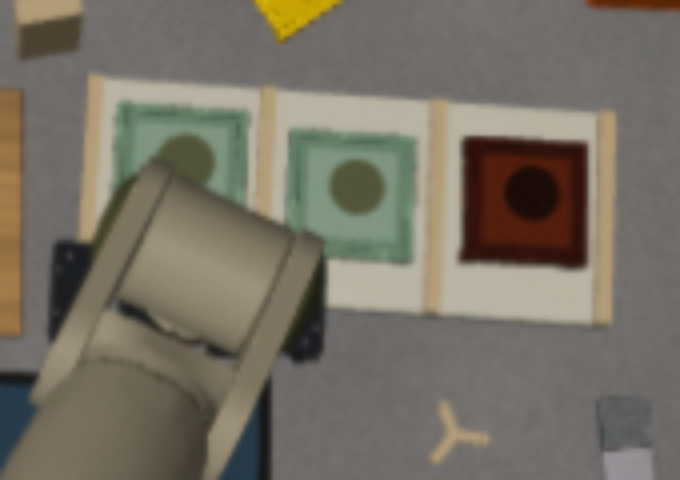

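The plate on the lifter sits over bay 0 at crop (180,160), and bays 1 and 2 are undisturbed. Its centre is about (603,-101) against the bay at (603,-103). I lower it.

```bash
M='python3 -m creep'
$M '[[0,[0,0.005,0.05],[0,0,0]],[0,[0,0.01,0.15],[0,0,0]],[0,[0,0.015,0.25],[0,0,0]],[0,[0,0.015,0.35],[0,0,0]],[0,[0,0.015,0.4],[0,0,0]]]'|head -2
$M '[[0,[0,0,0.02],[0,0,0]],[0,[0,0,0.04],[0,0,0]],[0,[0,0,0.06],[0,0,0]],[0,[0,0,0.08],[0,0,0]],[0,[0,0,0.1],[0,0,0]]]'>/dev/null
$M '[[0,[0,0,0.02],[0,0,0]],[0,[0,0,0.04],[0,0,0]],[0,[0,0,0.06],[0,0,0]],[0,[0,0,0.08],[0,0,0]],[0,[0,0,0.095],[0,0,0]]]'
python3 ft.py
```

```text
clock: 28.25
eef_pos: [486.6, -97.7, 119.0]
clock: 29.25
eef_pos: [487.2, -98.0, 100.8]
eef_rot: [[0.999, -0.043, 0.0], [-0.043, -0.999, -0.0], [0.0, 0.0, -1.0]]
ft_force: [0.1, 0.1, -2.7]
width: 19.1
gripper_force: 60.0
Fz [-0.26  0.02 -2.01] M [-0.017  0.237 -0.007] pos [487.1 -98.  100.9]
```

Plate down: only the lifter's weight remains on the wrist. I withdraw, raise, and turn the lifter back to +y.

```bash
M='python3 -m creep'
$M '[[0,[-0.1,0,0],[0,0,0]],[0,[-0.25,0,0],[0,0,0]],[0,[-0.45,0,0],[0,0,0]],[0,[-0.65,0,0],[0,0,0]],[0,[-0.8,0,0],[0,0,0]]]'|sed -n '2p;4p'
$M '[[0,[-0.2,0,0],[0,0,0]],[0,[-0.4,0,0],[0,0,0]],[0,[-0.4,0,-0.2],[0,0,0]],[0,[-0.4,0,-0.4],[0,0,0]],[0,[-0.4,0,-0.4],[0,0,0]]]' >/dev/null
$M '[[0,[0,0,0],[0,0,-0.04]],[0,[0,0,0],[0,0,-0.08]],[0,[0,0,0],[0,0,-0.12]],[0,[0,0,0],[0,0,-0.16]],[0,[0,0,0],[0,0,-0.18]]]'  >/dev/null
$M '[[0,[0,0,0],[0,0,-0.04]],[0,[0,0,0],[0,0,-0.08]],[0,[0,0,0],[0,0,-0.12]],[0,[0,0,0],[0,0,-0.16]],[0,[0,0,0],[0,0,-0.18]]]'  >/dev/null
$M '[[0,[0,0,0],[0,0,-0.04]],[0,[0,0,0],[0,0,-0.08]],[0,[0,0,0],[0,0,-0.12]],[0,[0,0,0],[0,0,-0.154]],[0,[0,0,0],[0,0,-0.154]]]'  >/dev/null
python3 plan.py 415 -82 60 0
python3 scene.py 2>&1 | grep -E "plates|brown"
```

```text
eef_pos: [405.5, -94.2, 100.8]
ft_force: [0.5, 0.5, -1.2]
t 32.15 pos [366.7 -92.6 140. ] yaw 0.0019 q6 -0.56 w 19.0 F [-0.2  1.  -1.8] g 60.0
shift [0.105 0.484 0.8  ] turn [-0.0003 -0.0001  0.0006]
rack plates [ 603.5 -101.2] [99.3 99.2] ang 87.6
rack plates [ 597.5 -236.8] [99.6 98.9] ang 87.1
brown [ 595.7 -374.4] [95.4 95. ] ang 89.1
```

Both plates are in their bays within 2 mm of centre. I lay the lifter on the mat.

```bash
M='python3 -m creep'
$M '[[0,[0.1,0.3,0],[0,0,0]],[0,[0.105,0.484,0.2],[0,0,0]],[0,[0.105,0.484,0.5],[0,0,0]],[0,[0.105,0.484,0.8],[0,0,0]],[0,[0.105,0.484,0.8],[0,0,0]]]' >/dev/null
python3 plan.py 415 -82 39 0
$M '[[0,[0,0,0.06],[0,0,0]],[0,[0,0,0.1],[0,0,0]],[0,[0,0,0.14],[0,0,0]],[0,[0,0,0.17],[0,0,0]],[0,[0,0,0.19],[0,0,0]]]' >/dev/null
python3 ft.py
$M '[[0,[0,0,0.005],[0,0,0]],[0,[0,0,0.01],[0,0,0]],[0,[0,0,0.013],[0,0,0]],[0,[0,0,0.013],[0,0,0]]]' >/dev/null
python3 ft.py
```

```text
t 32.75 pos [413.7 -81.3  58.2] yaw -0.001 q6 -0.47 w 19.3 F [-0.6  0.  -1. ] g 60.0
shift [-0.007  0.015  0.191] turn [-0.0019 -0.001  -0.0003]
Fz [-0.18 -0.08 -1.94] M [-0.129  0.068 -0.012] pos [415.6 -82.3  42. ]
Fz [ 0.2  -0.45 -2.08] M [-0.147  0.066 -0.008] pos [415.6 -82.3  40.6]
```

```bash
M='python3 -m creep'
$M '[[0,[0,0,0.006],[0,0,0]],[0,[0,0,0.012],[0,0,0]],[0,[0,0,0.018],[0,0,0]],[0,[0,0,0.018],[0,0,0]]]' >/dev/null
python3 ft.py
$M '[[0.1,[0,0,0],[0,0,0]],[0.25,[0,0,0],[0,0,0]],[0.5,[0,0,0],[0,0,0]],[1,[0,0,0],[0,0,0]],[1,[0,0,0],[0,0,0]]]' >/dev/null
$M '[[1,[0,0,0],[0,0,0]],[1,[0,0,0],[0,0,0]],[1,[0,0,0],[0,0,0]],[1,[0,0,0],[0,0,0]]]' |grep width
$M '[[1,[0,0,-0.1],[0,0,0]],[1,[0,0,-0.4],[0,0,0]],[1,[0,0,-0.8],[0,0,0]],[1,[0,0,-1],[0,0,0]],[1,[0,0,-1],[0,0,0]]]' >/dev/null
$M '[[1,[-0.3,0,-0.4],[0,0,0]],[1,[-0.6,0,-0.8],[0,0,0]],[1,[-1,-0.3,-1],[0,0,0]],[1,[-1,-0.3,-1],[0,0,0]]]' >/dev/null
$M '[[1,[-0.3,0,0],[0,0,0]],[1,[-0.6,0,0],[0,0,0]],[1,[-1,-0.3,0],[0,0,0]],[1,[-1,-0.3,0],[0,0,0]]]' |sed -n '1,2p'
python3 scene.py | grep -vE "tri|disc"
python3 - <<'E'
from h import *
s=snap('side'); t=snap('top'); cv2.imwrite('pics/end.png',np.hstack([cv2.resize(s['image'][180:300,200:430],(400,209)),cv2.resize(t['image'][150:280,230:440],(400,209))]))
E
```

```text
Fz [-0.01 -0.1  -1.55] M [-0.073  0.075  0.016] pos [415.6 -82.3  38.8]
width: 75.9
clock: 37.45
eef_pos: [353.5, -285.1, 237.3]
rack plates [ 603.6 -101.3] [99.2 99.1] ang 87.5
rack plates [ 597.5 -236.8] [99.6 98.9] ang 87.1
brown [ 595.7 -374.4] [95.4 95. ] ang 89.1
handle z65 [415.6 -93.9] [ 18.5 110.6] ang 1.0
blade z7 [415.5  14.8] [44.5 91.9] ang 1.2
mat [415.2 -28.8] [291.9  84.7] ang 89.9
rack z60 [ 599.1 -240.4] [422.8 173.7] ang 87.3
board [588.7 246. ] [199.1 458.1] ang 0.9
bar z70 [607.7 -35.1] [ 12.7 171.5] ang 87.4
bar z70 [ 599.9 -171. ] [ 13.2 168.6] ang 87.5
bar z70 [ 593.6 -306.5] [ 13.7 169.2] ang 87.5
bar z70 [ 588.5 -441.9] [ 14.9 168. ] ang 87.2
```

View pics/end.png

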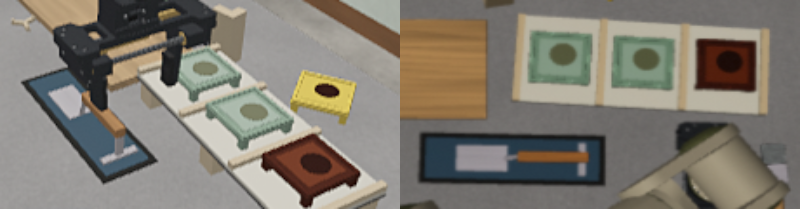

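The side and top crops show both green plates square in bays 0 and 1, the brown plate in place in bay 2, and the lifter flat along the mat's centre line. The arm is clear.

```bash
python3 -c "
from cell import ctrl
print(ctrl.hand_in())"
```

```text
the job is handed in; nothing more can be done
None
```

I handed the job in after about 37 s of the 210 s on the robot clock: both green plates measured within about 2 mm of centre in bays 0 and 1, the brown plate is still in bay 2, the board is empty and the lifter lies on its mat blade down; the hand-in returned no verdict.

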